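# Put the microscope's loose optics away in their trays

## Task

Put the microscope's loose optics away, each kind in its own tray and standing upright on the tray floor as it stands now: the two objectives in the oblong tray, one in each bay; both eyepieces side by side in the round tray; and the filter cube in the small square tray. Leave the culture dish and the timer where they lie among them.

Things in the scene. Friction and masses are not known exactly. Their poses are not given: they have to be found in the camera images.
- objective_long: Microscope objective, loose, bright bare-metal turned barrel with black rings, standing upright with its tapering nose up: the long one of the two. Round about its z axis. Origin at the centre of its underside, z up the barrel. Foot 28 mm across for the lowest 7 mm, then a straight barrel 32 mm in diameter from 8 mm to 50 mm above the underside, then a cone to a flat nose 12 mm across at 66 mm (full height). About 160 g.
- objective_short: Microscope objective, loose, bright bare-metal turned barrel with black rings, standing upright with its tapering nose up: the short one of the two. Round about its z axis. Origin at the centre of its underside, z up the barrel. Foot 28 mm across for the lowest 7 mm, then a straight barrel 32 mm in diameter from 8 mm to 38 mm above the underside, then a cone to a flat nose 12 mm across at 50 mm (full height). About 120 g.
- eyepiece_a: Microscope eyepiece, loose, one of two alike: a plain black drum with a round lens of 23 mm in a metal ring on its flat top, standing upright lens up. Round about its z axis. Origin at the centre of its underside, z up. A spigot 30 mm in diameter for the lowest 16 mm, above it the drum, 40 mm in diameter, from 18 mm to 46 mm (full height). About 90 g.
- eyepiece_b: Microscope eyepiece, loose, one of two alike: a plain black drum with a round lens of 23 mm in a metal ring on its flat top, standing upright lens up. Round about its z axis. Origin at the centre of its underside, z up. A spigot 30 mm in diameter for the lowest 16 mm, above it the drum, 40 mm in diameter, from 18 mm to 46 mm (full height). About 90 g.
- filter_cube: Microscope filter cube, loose: a black rectangular block 36 mm (its x) by 30 mm (its y) by 44 mm high, with a small round glass window, 19 mm across in a metal ring, in its top and another in its -x side. Origin at the centre of its underside, z up. About 80 g.
- two_bay_tray: The oblong tray with two bays, for the objectives: 132 mm long (its x) by 70 mm wide (its y), divided across the middle (at x = 0) by a wall 3 mm thick and as high as the rim, into two bays, each 61.5 mm (x) by 64 mm (y) inside, with centres at x = +32 mm and x = -32 mm, y = 0. White plastic, dark lined floor, fixed. Origin at the centre of its underside, z up; overall height 12 mm, floor top 4 mm above the underside, walls 3 mm thick.
- round_tray: The round tray, for the eyepieces: 144 mm in outer diameter at the rim, clear floor 134 mm in diameter, undivided; the two eyepieces stand in it side by side, for instance 33 mm either side of its centre. White plastic, dark lined floor, fixed. Origin at the centre of its underside, z up; overall height 12 mm, floor top 4 mm above the underside, walls 3 mm thick.
- square_tray: The small square tray, for the filter cube: 70 mm by 70 mm outside, 64 mm by 64 mm inside, undivided. White plastic, dark lined floor, fixed. Origin at the centre of its underside, z up; overall height 12 mm, floor top 4 mm above the underside, walls 3 mm thick.
- petri_dish: Lidded culture dish, a flat white and clear disc 56 mm in diameter and 14 mm high, loose, about 30 g; stays where it is. Origin at the centre of its underside.
- timer: Bench timer, a flat white block 36 mm (its x) by 50 mm (its y) by 12 mm high with a black display and three grey keys, loose, about 50 g; stays where it is. Origin at the centre of its underside.
Things that resemble listed ones, but are neither listed nor needed, are in the scene too. Leave any purple look-alike of the eyepiece_b alone.

How it is judged:
At the end, for the whole second after the job is handed in: Upright within 9 degrees, at rest, undersides within 5 mm of the floor: objectives one per bay (within 22 mm of the oblong tray's long centre line), eyepieces within 53 mm of the round tray's centre, cube within 22 mm of its tray's centre each way. Dish and timer never moved over 20 mm (z of objective_long in the frame of two_bay_tray between 0 and 0.009 m and angle between each of objective_long, objective_short, eyepiece_a, eyepiece_b, filter_cube's own z axis and vertical below 0.15 rad and linear speed of each of objective_long, objective_short, eyepiece_a, eyepiece_b, filter_cube below 0.02 m/s and x of objective_long in the frame of two_bay_tray between -0.052 and 0.052 m and y of objective_long in the frame of two_bay_tray between -0.022 and 0.022 m and z of objective_short in the frame of two_bay_tray between 0 and 0.009 m and x of objective_short in the frame of two_bay_tray between -0.052 and 0.052 m and y of objective_short in the frame of two_bay_tray between -0.022 and 0.022 m and ((x of objective_long in the frame of two_bay_tray below -0.012 m and x of objective_short in the frame of two_bay_tray above 0.012 m) or (x of objective_long in the frame of two_bay_tray above 0.012 m and x of objective_short in the frame of two_bay_tray below -0.012 m)) and z of eyepiece_a in the frame of round_tray between 0 and 0.009 m and horizontal distance between each of eyepiece_a, eyepiece_b and round_tray below 0.053 m and z of eyepiece_b in the frame of round_tray between 0 and 0.009 m and z of filter_cube in the frame of square_tray between 0 and 0.009 m and x of filter_cube in the frame of square_tray between -0.022 and 0.022 m and y of filter_cube in the frame of square_tray between -0.022 and 0.022 m); the robot touches nothing.
It fails at once if the lidded culture dish is pushed more than 20 mm from its place (distance of petri_dish from where it was at the start of the episode above 0.02 m).
It fails at once if the bench timer is pushed more than 20 mm from its place (distance of timer from where it was at the start of the episode above 0.02 m).
It also fails if it takes over 104 s, if anything falls off the work surface, if the arm or the gripper's body presses on something with over 40 N, if the wrist force passes 120 N, or if a joint passes its speed limit or range.

## Robot

A 6-joint arm with a two-finger parallel gripper is mounted at the origin on the work surface. World frame = base frame: x ahead of the robot, y to its left, z up, the work surface at z = 0. Lengths are in m, angles in rad, forces in N, time in s.
With the tool pointing down it reaches from about 0.25 to 0.725 m from the base axis. Payload 4 kg.
Tool frame: the origin (TCP) lies midway between the tips of the shut fingers; the grasp point (between the pads) lies 19 mm behind it (arm.hold_point_z is the distance from the TCP to the grasp point, in m); z points along the fingers, y is the line along which they close (so a half turn about z gives the same grasp; the last joint's range is limited). The gripper opens to 85 mm and grips with 20 to 120 N. Pads are 22 mm wide; open, the fingers measure 114 mm over their backs; the gripper's body (76 mm by 85 mm) begins 54 mm behind the grasp point. The pads swing forward as they close: fully open they stand 13 mm farther back than shut.
Start: joints at [1.331, 0.241, 0.005, 1.335, 0, 1.571], TCP at [0.119, 0.486, 0.231] pointing down, gripper open.
Joint ranges: [-2.72, 2.72], [-1.05, 1.87], [-1.09, 1.28], [-1.99, 2.15], [-1.42, 1.44], [-3.14, 3.14]. Speed limits (rad/s): [2.79, 2.79, 3.14, 3.14, 3.14, 3.14].

## Interface

Orientations are given as a unit quaternion [x, y, z, w].
In Python, from workcell import arm, cams gives the robot as it stands.
- The arm moves only by the tool move_arm, never from a script. Its argument "steps" is one flat list of numbers, 4 for each row, row after row: the shift along the tool's x, y, z in mm, then the turn about the tool's z in rad. A call has 1 to 5 rows; each row shifts and turns the commanded pose from where the row before left it, along the tool's axes as they then stand; what a row does not reach is not made up. A row lasts 1/10 s, in which the tool goes at most 50 mm and 8.59 degrees, less where a joint would pass 70% of its speed; a pose out of reach is approached as far as the arm can. A call is refused whole if a number of a shift passes 50 or a number of a turn 0.15, either way. A call with a gripper value outside its range is refused whole. "grip" is the closure, from -1 (fully open) to 1 (shut), so that 0 is half open, set as the call begins (left out, the last holds). The fingers move at their own pace and stop on an object; "newtons" is the grip in N (left out, the last holds). Time passes only in rows, so rows that do not move let the fingers close. It gives the time, the measured TCP pose, the force, the opening and the grip force at its end, in the units of the state.
- arm.get_obs(): the state, without advancing time (a new reading comes with each control period).
- cams.read_camera(name): name is "scene" or "top" or "wrist"; returns (picture, depth): 420x560x3 uint8, red, green, blue; 420x560 float32, m along the optical axis (not along the pixel's ray), 0 where there is no reading.
- cams.calibration(name): a dict with "vfov" (degrees; the focal length in pixels is half the picture's height over the tangent of half this angle, whatever the lens; pixels are square), "cx", "cy" (the principal point, pixels), "k1" (the pictures are not rectified: a ray, as slopes to the right and down, at radius r is drawn at 1 + k1 r^2 times it, then the intrinsics apply), "R" (3x3) and "t" (3): a world point X has camera coordinates R X + t. Camera axes: x right, y down, z forward; pixel columns grow to the right and rows downward; lengths in m; the calibration is good to about 2 mm. A picture is of the moment at which its call begins: read the wrist's pose just before it. calibration takes no time and is no camera call; for the wrist camera it gives the pose at the moment of the call.
- arm.job_done(): hands the job in; it is judged then, once.
The state is a dict: "time_s": time; "qpos": joint angles; "joint_vel": joint speeds; "tau": joint torques, N m; "position": TCP position; "orientation": TCP orientation; "ft_force": force on the tool from outside, world axes, zero at the start; "ft_torque": the same for the moment, N m; "opening": finger opening in m; "gripper_force": force on a finger pad.
Only numpy, scipy, OpenCV 4.12 (cv2) and the standard library are available. Lean on these libraries where they do the work, as an engineer would, in place of code of your own. Each camera call takes 0.05 s, during which the arm holds its last target. There are 200 camera calls.

## Working session

There is one attempt and no reset: what is moved stays moved. The work goes in short steps, Python scripts to look and compute and a tool call to move; the robot and the scene stay as the last step left them, time stands still between calls to the robot, and variables do not carry over. Pictures are saved under pics/ and viewed, at most 14 in all, crops included, and the job is handed in when it is done.

Besides the shell and the picture viewer there is one more tool, called as name(argument=value, ...) on one line, values as JSON. move_arm: Moves the arm, as the interface text tells. Its arguments: {"type":"object","properties":{"steps":{"type":"array","items":{"type":"number"}},"grip":{"type":"number"},"newtons":{"type":"number"}},"required":["steps"]}

```bash
mkdir -p pics
cat > h.py <<'E'
import numpy as np,cv2
from workcell import arm,cams
def snap(n,f=None):
    c=cams.calibration(n);p,d=cams.read_camera(n)
    if f: cv2.imwrite('pics/'+f,p[:,:,::-1])
    return c,p,d
def ray(c,u,v,h=420):
    f=h/2/np.tan(np.radians(c['vfov'])/2)
    x=np.array([(u-c['cx'])/f,(v-c['cy'])/f]);s=x.copy()
    for _ in range(20): s=x/(1+c['k1']*(s@s))
    R=np.array(c['R']);t=np.array(c['t'])
    return -R.T@t,R.T@np.array([s[0],s[1],1])
def onz(c,u,v,z):
    o,d=ray(c,u,v);return o+d*(z-o[2])/d[2]
def dep(c,u,v,d):
    o,r=ray(c,u,v);return o+r*d
E
python3 - <<'E'
from h import *
for n in('scene','top'):
    c,p,d=snap(n,n+'.png');print(n,c,np.mean(d>0))
    np.savez(n,p=p,d=d)
print(arm.get_obs())
E
```

```text
scene {'vfov': 53.95753232555132, 'cx': 280.4890221020358, 'cy': 208.60265839588513, 'k1': -0.10148704130083716, 'R': array([[ 0.5370464 ,  0.84347223,  0.01165188],
       [ 0.66276294, -0.41336156, -0.62440171],
       [-0.52184906,  0.34305513, -0.78101648]]), 't': array([-0.27195838, -0.32217283,  1.11965932])} 0.9957270408163266
top {'vfov': 45.08310454413986, 'cx': 285.87746874042966, 'cy': 218.79203510276614, 'k1': -0.05137873159354711, 'R': array([[-0.1329975 , -0.99111274, -0.00268368],
       [-0.96920067,  0.13062243, -0.20877702],
       [ 0.20727211, -0.02516579, -0.97795959]]), 't': array([0.06326971, 0.52436483, 0.96374138])} 0.9959056122448979
{'time_s': 0.1, 'qpos': array([1.33104328e+00, 2.41345721e-01, 3.85501992e-03, 1.33518067e+00,
       3.75475819e-06, 1.57079028e+00]), 'joint_vel': array([-0.00085449, -0.00172574,  0.00215538,  0.00199839, -0.00092808,
       -0.00082729]), 'tau': array([ 3.09190250e-05, -3.73138082e+01,  2.53009826e+01,  1.09036415e-02,
       -9.70493488e-05, -9.11811043e-06]), 'position': array([0.1185973 , 0.48515469, 0.23049643]), 'orientation': array([ 1.19586564e-01,  9.92823335e-01, -9.30569377e-04, -1.13984670e-04]), 'ft_force': array([0.30794214, 0.17166643, 0.00884533]), 'ft_torque': array([ 0.03722931,  0.0242431 , -0.0388508 ]), 'gripper_force': 0.0, 'opening': 0.08527561230288938}
```

View pics/top.png

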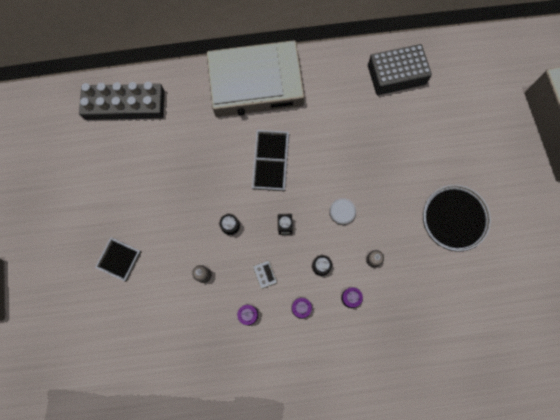

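View pics/scene.png

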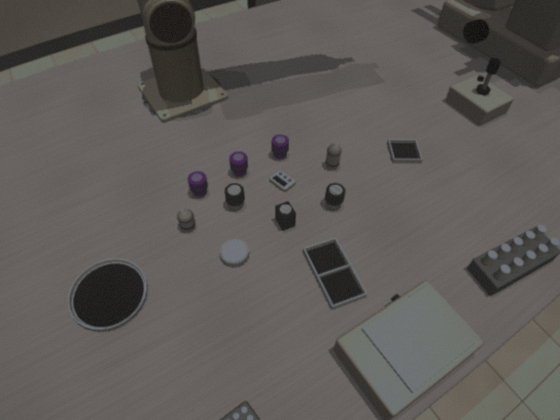

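The top view shows objectives at (202,273) and (375,258), black eyepieces at (229,224) and (322,265), the cube at (285,224), the dish at (343,211) and the timer at (265,275). The trays are oblong (271,160), round (456,217) and square (119,259). Three purple look-alikes at (248,315), (302,308) and (352,297) are left alone; only the two black drums fit the eyepiece description.

Run:
```python
from h import *
c=cams.calibration('top');D=np.load('top.npz');p,d=D['p'],D['d']
H,W=d.shape
f=210/np.tan(np.radians(c['vfov'])/2)
vv,uu=np.mgrid[:H,:W].astype(np.float32)
K=np.array([[f,0,c['cx']],[0,f,c['cy']],[0,0,1]])
# model: fixed inverse
x=np.stack([(uu-c['cx'])/f,(vv-c['cy'])/f],-1);s=x.copy()
for _ in range(15): s=x/(1+c['k1']*(s**2).sum(-1,keepdims=True))
P=np.concatenate([s,np.ones((H,W,1))],-1)*d[...,None]
Wd=(P-np.array(c['t']))@np.array(c['R'])
np.save('Wd',Wd)
z0=np.median(Wd[300:380,400:,2]);print('table',z0)
for n,(u,v) in dict(objL=(202,273),objR=(375,258),eyL=(229,224),eyR=(322,265),cube=(285,224),dish=(343,211),timer=(265,275),p1=(248,315),p2=(302,308),p3=(352,297)).items():
    w=Wd[v-16:v+17,u-16:u+17].reshape(-1,3);h=np.percentile(w[:,2],98.5)
    m=w[w[:,2]>h-0.006]; m2=w[w[:,2]>0.018+z0] 
    print(n,'h',round(h,4),len(m),m.mean(0).round(4),'mid',((m.min(0)+m.max(0))/2).round(4),onz(c,u,v,h).round(3))
g=p.max(2)
for n,(u,v,r) in dict(two=(271,160,45),rnd=(456,217,45),sq=(119,259,32)).items():
    m=(g[v-r:v+r,u-r:u+r]<45).astype(np.uint8)
    m=cv2.morphologyEx(m,cv2.MORPH_CLOSE,np.ones((5,5)))
    cs=max(cv2.findContours(m,cv2.RETR_EXTERNAL,2)[0],key=cv2.contourArea)
    q=np.array([onz(c,a[0][0]+u-r,a[0][1]+v-r,0.004)[:2]*1000 for a in cs],np.float32)
    R=cv2.minAreaRect(q);print(n,R,cv2.minEnclosingCircle(q),np.radians(R[2]))
# cube orientation
m=np.zeros((H,W),np.uint8);m[205:243,268:303]=(Wd[205:243,268:303,2]>0.036)
q=Wd[m>0][:,:2].astype(np.float32)*1000;print('cube',cv2.minAreaRect(q))
m[:]=0;m[258:292,248:282]=(Wd[258:292,248:282,2]>0.006+z0)
print('timer',cv2.minAreaRect(Wd[m>0][:,:2].astype(np.float32)*1000))
cv2.imwrite('pics/crop.png',cv2.convertScaleAbs(cv2.resize(p[190:330,180:400,::-1],None,fx=3.6,fy=3.6,interpolation=2),alpha=1.5))
```

```text
table 0.0006262984654364891
objL h 0.0668 87 [0.4348 0.1645 0.1327] mid [0.3853 0.1021 0.5566] [0.44  0.17  0.067]
objR h 0.0512 90 [ 0.422  -0.1656  0.1044] mid [ 0.3777 -0.0851  0.5487] [ 0.426 -0.173  0.051]
eyL h 0.0495 276 [0.5376 0.1101 0.0467] mid [0.5372 0.1102 0.0475] [0.534 0.108 0.05 ]
eyR h 0.0497 292 [ 0.4284 -0.0653  0.0503] mid [ 0.3824 -0.0334  0.5479] [ 0.427 -0.066  0.05 ]
cube h 0.0479 229 [ 0.5217 -0.0032  0.058 ] mid [ 4.296e-01 -3.000e-04  5.471e-01] [ 0.519 -0.004  0.048]
dish h 0.0184 480 [ 0.5359 -0.1262  0.028 ] mid [ 0.4417 -0.0684  0.5323] [ 0.537 -0.129  0.018]
timer h 0.0156 379 [0.4285 0.051  0.0154] mid [0.3865 0.0454 0.5309] [0.426 0.05  0.016]
p1 h 0.0499 314 [0.3502 0.0938 0.0596] mid [0.3431 0.0662 0.548 ] [0.349 0.091 0.05 ]
p2 h 0.0499 299 [ 0.3497 -0.0131  0.0605] mid [ 0.343  -0.0072  0.548 ] [ 0.348 -0.015  0.05 ]
p3 h 0.0503 281 [ 0.3567 -0.1147  0.0544] mid [ 0.3466 -0.0583  0.5483] [ 0.356 -0.115  0.05 ]
two ((674.227294921875, 8.10146713256836), (58.4234733581543, 119.99738311767578), 78.4152603149414) ((673.927734375, 8.969847679138184), 64.9900894165039) 1.3686044763041731
rnd ((493.1816101074219, -367.09869384765625), (123.9254150390625, 122.07119750976562), 82.22216033935547) ((492.94378662109375, -367.1097412109375), 62.833919525146484) 1.435047416024451
sq ((501.3648376464844, 353.5855712890625), (58.166316986083984, 58.57474899291992), 58.29636001586914) ((500.7347412109375, 352.93316650390625), 39.107513427734375) 1.0174634242048903
cube ((429.80792236328125, 9.446943283081055), (28.653520584106445, 226.31605529785156), 82.61820983886719)
timer ((384.2498474121094, 40.92710494995117), (141.4168701171875, 35.978843688964844), 13.049205780029297)
```

View pics/crop.png

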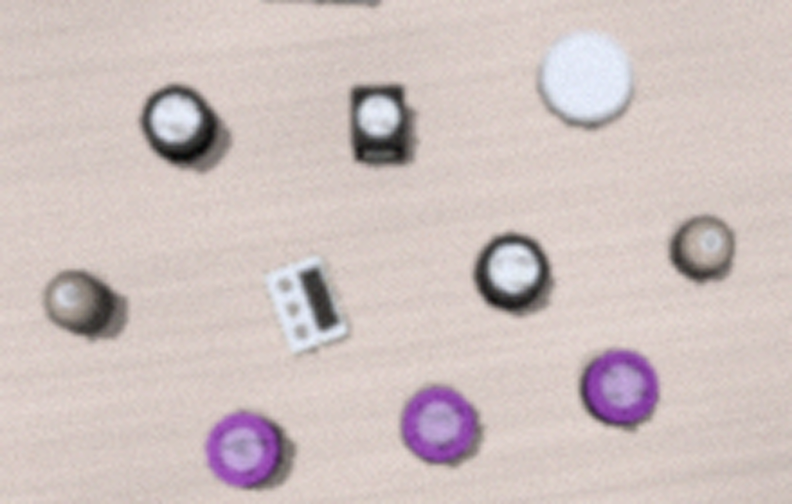

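The crop confirms it: two plain black drums (eyepieces), the cube with windows, and two bare-metal objectives. The left one is 67 mm high so it is the long one; the right one is 51 mm. I'll align the tool with the world axes and go to the long objective.

move_arm(steps=[0,0,0,-0.12,0,0,0,-0.12,-32,-32,0,0,-32,-32,0,0,-32,-32,0,0], grip=-1)

```text
time_s: 0.6
position: [0.2152, 0.3885, 0.2307]
orientation: [-0.001, 1.0, -0.001, -0.0]
ft_force: [1.7, -0.0, 0.8]
opening: 0.0858
gripper_force: 0.0
```

move_arm(steps=[-32,-32,0,0,-32,-32,0,0,-32,-32,0,0,-32,-32,0,0,-32,-32,0,0])

```text
time_s: 1.1
position: [0.3756, 0.2281, 0.2311]
orientation: [-0.0, 1.0, -0.0, -0.0]
ft_force: [0.2, -0.3, 0.5]
opening: 0.0855
gripper_force: 0.0
```

move_arm(steps=[-32,-32,10,0,-32,-28,10,0,0,0,0,0])

```text
time_s: 1.4
position: [0.441, 0.1662, 0.2094]
orientation: [0.003, 1.0, -0.001, -0.001]
ft_force: [-1.4, 0.2, 0.5]
opening: 0.0852
gripper_force: 0.0
```

Run:
```python
from h import *
o=arm.get_obs();print(o['position'],o['orientation'],o['qpos'],o['time_s'])
c,p,d=snap('wrist','w1.png');R=np.array(c['R']);print(-R.T@c['t'],R,c['vfov'])
```

```text
[0.44095368 0.16615091 0.20942998] [ 3.33700764e-03  9.99993572e-01 -1.06063322e-03 -7.72105170e-04] [ 0.36126875  0.19677288 -0.10888704  1.26733551 -0.00143119  0.36794435] 1.4
[0.35835196 0.16644524 0.35160663] [[ 0.00666291  0.99997571 -0.00204337]
 [ 0.94711527 -0.00565508  0.3208437 ]
 [ 0.32082435 -0.00407306 -0.94712995]] 70.96424797700473
```

View pics/w1.png

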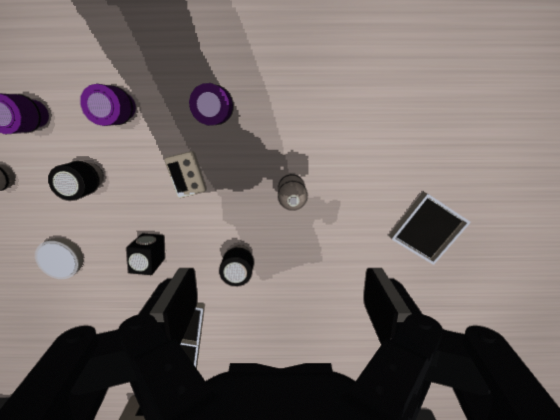

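The wrist view shows the long objective's nose at (293,200), the left eyepiece lens at (236,267), the cube window at (139,260), the right eyepiece lens at (67,182) and the square tray centred near (429,228).

Run:
```python
from h import *
c=cams.calibration('wrist');t=cams.calibration('top')
for n,a,b,z in [('long',(293,200),(200,272.5),.066),('eyL',(236,267),(228.6,223),.046),('eyR',(67,182),(323,264.2),.046),('cube',(139,260),(285.5,222.2),.044),('short',None,(376.9,257),.05),('sq',(429,228),None,.008)]:
    print(n,a and onz(c,*a,z).round(4),b and onz(t,*b,z).round(4))
p=cv2.imread('pics/w1.png')
# refine lens blobs in wrist
g=p.max(2)
for n,(u,v),z in [('long',(293,200),.066),('eyL',(236,267),.046),('cube',(139,260),.044),('eyR',(67,182),.046)]:
    r=14;w=g[v-r:v+r,u-r:u+r];m=(w>w.max()*0.75).astype(np.uint8)
    k,l,s,ce=cv2.connectedComponentsWithStats(m);i=1+np.argmax(s[1:,4])
    print(n,s[i,2:],(ce[i]+[u-r,v-r]).round(1),onz(c,*(ce[i]+[u-r,v-r]),z).round(4))
```

```text
long [0.4428 0.1801 0.066 ] [0.4419 0.1736 0.066 ]
eyL [0.5306 0.1148 0.046 ] [0.537  0.1091 0.046 ]
eyR [ 0.4275 -0.0615  0.046 ] [ 0.4284 -0.0685  0.046 ]
cube [0.5222 0.0006 0.044 ] [ 0.5236 -0.0058  0.044 ]
short None [ 0.4277 -0.177   0.05  ]
sq [0.4978 0.3549 0.008 ] None
long [ 28  11 145] [292.9 210.4] [0.4539 0.1801 0.066 ]
eyL [ 22  18 325] [234.7 271.9] [0.5371 0.1129 0.046 ]
cube [ 19  16 247] [138.1 261.6] [ 0.5244 -0.0008  0.044 ]
eyR [ 25  24 456] [ 65.3 183.2] [ 0.4287 -0.0636  0.046 ]
```

move_arm(steps=[-1,10,20,0,0,0,45,0,0,0,45,0,0,0,45,0,0,0,41,0])

```text
time_s: 1.95
position: [0.4384, 0.1807, 0.0138]
orientation: [-0.001, 1.0, 0.0, -0.0]
ft_force: [0.6, 0.8, -1.2]
opening: 0.0853
gripper_force: 0.0
```

move_arm(steps=[0,0,0,0,0,0,0,0,0,0,0,0,0,0,0,0,0,0,0,0], grip=1, newtons=35)

```text
time_s: 2.45
position: [0.442, 0.1808, 0.0181]
orientation: [-0.0, 1.0, 0.001, 0.003]
ft_force: [-1.1, 0.3, 7.0]
opening: 0.0313
gripper_force: 34.8
```

move_arm(steps=[0,0,-40,0,0,0,-40,0,0,0,-45,0,-40,-40,0,0,-40,-40,0,0])

```text
time_s: 2.95
position: [0.5127, 0.1098, 0.1443]
orientation: [-0.002, 1.0, 0.001, 0.004]
ft_force: [1.2, 0.7, -2.1]
opening: 0.031
gripper_force: 35.5
```

move_arm(steps=[-40,-40,0,0,-40,-40,0,0,-40,-15,0,0,0,0,0,0,0,0,0,0])

```text
time_s: 3.45
position: [0.6215, 0.0226, 0.1401]
orientation: [0.001, 1.0, 0.0, -0.0]
ft_force: [-0.7, 0.5, -1.7]
opening: 0.0311
gripper_force: 35.5
```

Run:
```python
from h import *
o=arm.get_obs();print(o['position'],o['orientation'],o['opening'],o['time_s'])
c,p,d=snap('wrist','w2.png');np.savez('w2',p=p,d=d,R=c['R'],t=c['t'])
```

```text
[0.62153416 0.02264885 0.14014879] [ 6.94997683e-04  9.99999704e-01  1.68952617e-04 -2.83638988e-04] 0.031092780781671228 3.45
```

View pics/w2.png

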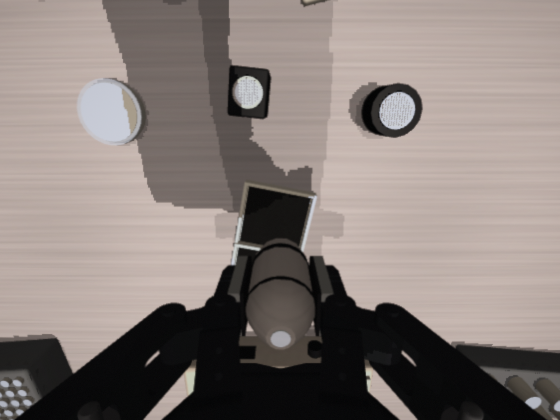

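The objective is held upright. The near bay's outer corners are at (246,184) and (316,194), and the divider's left end is at (237,245).

Run:
```python
from h import *
c=cams.calibration('wrist')
a,b,e=[onz(c,*q,.012)[:2] for q in [(246,184),(316,194),(237,245)]]
print(a,b,e,np.linalg.norm(a-b),np.linalg.norm(a-e))
ax=(b-a)/np.linalg.norm(b-a);n=np.array([ax[1],-ax[0]]);n*=np.sign(n[0])
cen=(a+b)/2+n*.066;print('axis',np.degrees(np.arctan2(n[1],n[0])),'cen',cen,'far',cen+n*.03,'near',cen-n*.032)
t=cams.calibration('top')
print('cube w',onz(c,248,92,.044),'ey',onz(c,397,110,.046))
```

```text
[ 0.60383226 -0.0092521 ] [0.61361591 0.05705329] [ 0.66704454 -0.0207197 ] 0.06702331664390823 0.06424405721990883
axis -8.393681743109068 cen [0.67401712 0.01426632] far [0.70369577 0.0098871 ] near [0.64235989 0.01893748]
cube w [ 0.52483488 -0.00136333  0.044     ] ey [0.53759401 0.11209237 0.046     ]
```

move_arm(steps=[-40,-6,0,0,-40,-6,0,0,0,0,40,0,0,0,40,0,0,0,0,0])

```text
time_s: 4.0
position: [0.695, 0.0126, 0.0537]
orientation: [-0.001, 1.0, -0.0, -0.007]
ft_force: [-1.7, 1.0, -2.6]
opening: 0.0309
gripper_force: 35.4
```

move_arm(steps=[-5,-2,0,0,0,0,20,0,0,0,0,0,0,0,0,0])

```text
time_s: 4.4
position: [0.7072, 0.0097, 0.043]
orientation: [-0.0, 1.0, 0.0, 0.001]
ft_force: [0.0, 0.4, -0.8]
opening: 0.0314
gripper_force: 35.5
```

move_arm(steps=[2,0,15,0,0,0,6,0,0,0,0,0,0,0,0,0])

```text
time_s: 4.8
position: [0.7053, 0.0095, 0.022]
orientation: [-0.0, 1.0, 0.0, 0.001]
ft_force: [-1.2, 0.8, 6.6]
opening: 0.0312
gripper_force: 36.3
```

move_arm(steps=[0,0,0,0,0,0,0,0,0,0,-10,0,0,0,-40,0,0,0,-40,0], grip=-1)

```text
time_s: 5.3
position: [0.7031, 0.0094, 0.1091]
orientation: [-0.0, 1.0, -0.0, -0.002]
ft_force: [0.5, -0.5, 0.6]
opening: 0.0851
gripper_force: 0.0
```

move_arm(steps=[0,0,-40,0,40,-27,0,0,40,-27,0,0,40,-27,0,0,40,-27,0,0])

```text
time_s: 5.8
position: [0.5429, -0.0994, 0.15]
orientation: [-0.0, 1.0, -0.0, 0.001]
ft_force: [0.4, -0.8, 0.5]
opening: 0.0857
gripper_force: 0.0
```

move_arm(steps=[40,-27,0,0,40,-27,0,0,37,-20,0,0,0,0,0,0,0,0,0,0])

```text
time_s: 6.3
position: [0.4273, -0.1733, 0.1503]
orientation: [0.001, 1.0, -0.0, 0.001]
ft_force: [1.0, -1.0, 0.1]
opening: 0.0857
gripper_force: 0.0
```

Run:
```python
from h import *
o=arm.get_obs();print(o['position'],o['orientation'],o['opening'],o['time_s'])
c,p,d=snap('wrist','w3.png');np.savez('w3',p=p,d=d,R=c['R'],t=c['t'])
```

```text
[ 0.42728553 -0.17333575  0.15028301] [ 9.10148053e-04  9.99999105e-01 -2.14802089e-04  9.56968316e-04] 0.08567654085057227 6.3
```

View pics/w3.png

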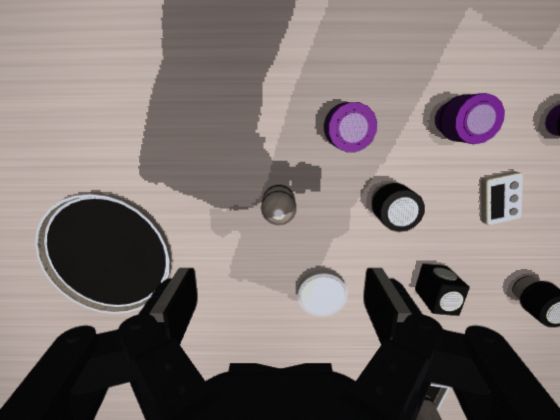

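The short objective's nose is at (279,212), the right eyepiece lens at (404,210) and the cube window at (451,301). The round tray is on the left, spanning about (46..170, 195..305).

Run:
```python
from h import *
c=cams.calibration('wrist');p=np.load('w3.npz')['p']
print('short',onz(c,279,212,.05),'eyR',onz(c,404,210,.046),'cube',onz(c,451,301,.044))
m=(p[160:330,20:190].max(2)<40).astype(np.uint8)
m[110:,80:]=0
k=max(cv2.findContours(m,cv2.RETR_EXTERNAL,2)[0],key=cv2.contourArea)
q=np.array([onz(c,a[0][0]+20,a[0][1]+160,.004)[:2]*1000 for a in k],np.float32);print(cv2.minEnclosingCircle(q))
```

```text
short [ 0.4298188  -0.17453737  0.05      ] eyR [ 0.42936732 -0.06390389  0.046     ] cube [ 0.52654632 -0.00218553  0.044     ]
((495.39129638671875, -364.5069885253906), 63.70697784423828)
```

move_arm(steps=[-2,-1,35,0,0,0,35,0,0,0,35,0,0,0,33,0,0,0,0,0])

```text
time_s: 6.85
position: [0.4271, -0.1715, 0.0075]
orientation: [-0.001, 1.0, 0.002, -0.004]
ft_force: [-0.6, 1.0, 1.1]
opening: 0.0853
gripper_force: 0.0
```

move_arm(steps=[0,0,0,0,0,0,0,0,0,0,0,0,0,0,0,0,0,0,0,0], grip=1, newtons=35)

```text
time_s: 7.35
position: [0.4309, -0.1742, 0.0131]
orientation: [-0.0, 1.0, -0.001, 0.002]
ft_force: [-0.3, -0.0, 5.4]
opening: 0.0304
gripper_force: 34.4
```

move_arm(steps=[0,0,-40,0,0,0,-40,0,0,0,-30,0,-35,32,0,0,-35,32,0,0])

```text
time_s: 7.85
position: [0.5008, -0.1103, 0.124]
orientation: [0.002, 1.0, -0.001, 0.002]
ft_force: [1.2, -0.8, -1.7]
opening: 0.0309
gripper_force: 35.5
```

move_arm(steps=[-35,32,0,0,-35,32,0,0,-35,32,0,0,-35,32,0,0,0,0,0,0])

```text
time_s: 8.35
position: [0.643, 0.0231, 0.1206]
orientation: [-0.003, 1.0, 0.001, 0.002]
ft_force: [-1.1, -0.9, -1.2]
opening: 0.0309
gripper_force: 35.5
```

move_arm(steps=[0,0,30,0,0,0,30,0,0,0,0,0,0,0,0,0])

```text
time_s: 8.75
position: [0.6384, 0.0179, 0.0614]
orientation: [0.0, 1.0, -0.0, -0.001]
ft_force: [-0.2, -0.6, -0.0]
opening: 0.0306
gripper_force: 35.5
```

move_arm(steps=[0,0,30,0,0,0,13,0,0,0,0,0,0,0,0,0])

```text
time_s: 9.15
position: [0.6398, 0.0182, 0.0196]
orientation: [0.0, 1.0, 0.0, 0.001]
ft_force: [-0.1, -0.8, -1.8]
opening: 0.0305
gripper_force: 35.5
```

move_arm(steps=[0,0,2,0,0,0,0,0])

```text
time_s: 9.35
position: [0.6398, 0.0183, 0.0172]
orientation: [-0.0, 1.0, -0.0, 0.001]
ft_force: [0.0, -0.4, -1.4]
opening: 0.0305
gripper_force: 35.7
```

move_arm(steps=[0,0,0,0,0,0,0,0,0,0,-10,0,0,0,-40,0,0,0,-40,0], grip=-1)

```text
time_s: 9.85
position: [0.6382, 0.0184, 0.1068]
orientation: [-0.0, 1.0, -0.0, -0.001]
ft_force: [1.3, -0.6, 0.6]
opening: 0.0853
gripper_force: 0.0
```

move_arm(steps=[40,-7,-30,0,40,-7,0,0,35,-6,0,0,0,0,0,0,0,0,0,0])

```text
time_s: 10.35
position: [0.5247, -0.0017, 0.1373]
orientation: [0.0, 1.0, 0.0, 0.001]
ft_force: [0.7, 0.3, 0.7]
opening: 0.0853
gripper_force: 0.0
```

Run:
```python
from h import *
o=arm.get_obs();print(o['position'],o['orientation'],o['opening'],o['time_s'])
c,p,d=snap('wrist','w4.png');np.savez('w4',p=p,d=d,R=c['R'],t=c['t'])
```

```text
[ 0.52474122 -0.00169409  0.13734352] [4.23015067e-05 9.99999403e-01 1.52427702e-05 1.09181822e-03] 0.08533628818129146 10.35
```

View pics/w4.png

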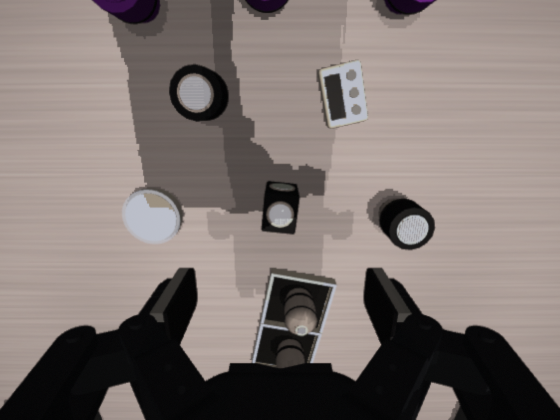

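Both objectives stand in their bays, and the cube window is at (280,215) under the gripper. The cube's yaw is nearly aligned, so I'll grasp it.

move_arm(steps=[-1,0,35,0,0,0,35,0,0,0,35,0,0,0,21,0,0,0,0,0])

```text
time_s: 10.9
position: [0.5244, -0.0014, 0.0068]
orientation: [-0.0, 1.0, 0.0, -0.003]
ft_force: [-0.7, 0.6, -0.6]
opening: 0.0855
gripper_force: 0.0
```

move_arm(steps=[0,0,0,0,0,0,0,0,0,0,0,0,0,0,0,0,0,0,0,0], grip=1, newtons=35)

```text
time_s: 11.4
position: [0.527, -0.0016, 0.0116]
orientation: [-0.0, 1.0, 0.0, 0.002]
ft_force: [-0.4, 0.8, 5.3]
opening: 0.0306
gripper_force: 33.3
```

move_arm(steps=[0,0,-40,0,0,0,-40,0,0,0,-30,0,4,44,0,0,4,44,0,0])

```text
time_s: 11.9
position: [0.5187, 0.0864, 0.1218]
orientation: [0.002, 1.0, 0.0, 0.002]
ft_force: [0.2, 1.1, -0.8]
opening: 0.0303
gripper_force: 33.5
```

move_arm(steps=[4,45,0,0,4,45,0,0,4,45,0,0,4,45,0,0,3,45,0,0])

```text
time_s: 12.4
position: [0.4978, 0.313, 0.12]
orientation: [-0.0, 1.0, -0.0, -0.0]
ft_force: [2.0, 0.3, -0.5]
opening: 0.0306
gripper_force: 33.5
```

move_arm(steps=[0,43,0,0,0,0,30,0,0,0,20,0,0,0,0,0,0,0,0,0])

```text
time_s: 12.9
position: [0.4982, 0.354, 0.0698]
orientation: [-0.0, 1.0, -0.0, -0.001]
ft_force: [0.2, -0.8, -0.6]
opening: 0.0307
gripper_force: 33.6
```

Run:
```python
from h import *
o=arm.get_obs();print(o['position'],o['opening'],o['time_s'])
c,p,d=snap('top','t5.png')
cv2.imwrite('pics/t5c.png',cv2.convertScaleAbs(cv2.resize(p[130:330,40:320,::-1],None,fx=2.5,fy=2.5),alpha=1.5))
```

```text
[0.49816464 0.3540225  0.06979624] 0.030688576493737615 12.9
```

View pics/t5c.png

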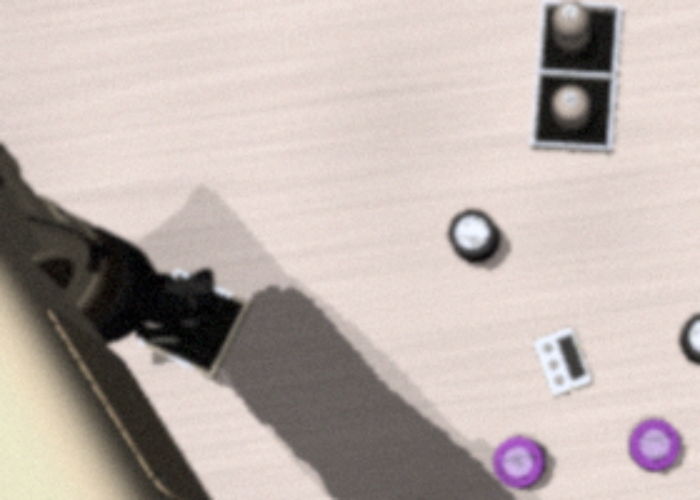

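The gripper is over the square tray at crop (195,310), and both objectives stand inside their bays. Lowering.

move_arm(steps=[-2,0,30,0,0,0,20,0,0,0,3,0,0,0,0,0,0,0,0,0])

```text
time_s: 13.45
position: [0.5019, 0.3551, 0.019]
orientation: [0.0, 1.0, 0.001, 0.001]
ft_force: [0.2, -0.4, -0.0]
opening: 0.0305
gripper_force: 33.6
```

move_arm(steps=[0,0,0,0,0,0,0,0,0,0,-10,0,0,0,-40,0,0,0,-40,0], grip=-1)

```text
time_s: 13.95
position: [0.4998, 0.3539, 0.1079]
orientation: [-0.0, 1.0, -0.001, -0.001]
ft_force: [0.3, 0.5, -0.4]
opening: 0.0852
gripper_force: 0.0
```

move_arm(steps=[-8,-45,-30,0,-8,-45,0,0,-8,-45,0,0,-8,-45,0,0,-4,-45,0,0])

```text
time_s: 14.45
position: [0.5367, 0.1318, 0.136]
orientation: [-0.0, 1.0, 0.0, 0.001]
ft_force: [0.2, -0.0, 0.5]
opening: 0.0854
gripper_force: 0.0
```

move_arm(steps=[0,-17,0,0,0,0,0,0,0,0,0,0])

```text
time_s: 14.75
position: [0.5364, 0.1163, 0.1354]
orientation: [0.0, 1.0, 0.0, 0.001]
ft_force: [0.6, -0.5, -0.5]
opening: 0.0856
gripper_force: 0.0
```

Run:
```python
from h import *
o=arm.get_obs();print(o['position'],o['orientation'],o['opening'],o['time_s'])
c,p,d=snap('wrist','w6.png');np.savez('w6',p=p,d=d,R=c['R'],t=c['t'])
```

```text
[0.53637234 0.11632126 0.13541321] [3.25708424e-04 9.99999613e-01 4.20376717e-04 7.00635197e-04] 0.08558360135531758 14.75
```

View pics/w6.png

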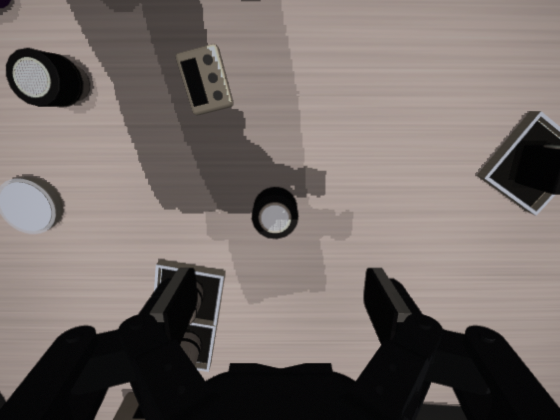

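The cube stands in its tray at (545,160), and the eyepiece lens is at (275,216) between the fingers. Grasping it.

move_arm(steps=[-1,-4,35,0,0,0,35,0,0,0,35,0,0,0,17,0,0,0,0,0])

```text
time_s: 15.3
position: [0.5342, 0.1134, 0.0095]
orientation: [-0.001, 1.0, -0.001, -0.003]
ft_force: [-0.4, -0.3, 0.3]
opening: 0.0852
gripper_force: 0.0
```

move_arm(steps=[0,0,0,0,0,0,0,0,0,0,0,0,0,0,0,0,0,0,0,0], grip=1, newtons=35)

```text
time_s: 15.8
position: [0.5384, 0.1128, 0.0142]
orientation: [-0.0, 1.0, 0.001, 0.002]
ft_force: [-0.1, 0.1, 5.7]
opening: 0.0388
gripper_force: 35.6
```

move_arm(steps=[0,0,-40,0,0,0,-40,0,0,0,-30,0,1,-44,0,0,1,-44,0,0])

```text
time_s: 16.3
position: [0.5361, 0.0243, 0.1243]
orientation: [-0.002, 1.0, -0.0, 0.002]
ft_force: [0.8, -0.6, -1.9]
opening: 0.0392
gripper_force: 35.8
```

move_arm(steps=[1,-44,0,0,1,-44,0,0,1,-44,0,0,1,-44,0,0,1,-44,0,0])

```text
time_s: 16.8
position: [0.5295, -0.1976, 0.1226]
orientation: [0.0, 1.0, -0.0, 0.0]
ft_force: [0.7, 0.0, -1.2]
opening: 0.0385
gripper_force: 35.8
```

move_arm(steps=[1,-44,0,0,1,-44,0,0,1,-44,0,0,0,-36,0,0,0,0,0,0])

```text
time_s: 17.3
position: [0.526, -0.3689, 0.1221]
orientation: [0.003, 1.0, -0.001, 0.0]
ft_force: [-0.1, 0.1, -1.0]
opening: 0.039
gripper_force: 35.8
```

move_arm(steps=[0,0,30,0,0,0,20,0,0,0,0,0,0,0,0,0])

```text
time_s: 17.7
position: [0.5268, -0.363, 0.0724]
orientation: [-0.0, 1.0, 0.0, -0.001]
ft_force: [-0.2, -0.9, -1.5]
opening: 0.0389
gripper_force: 35.8
```

Place z ≈ 0.018, so I lower 54 mm, release, and go to the second eyepiece at (0.429,-0.064).

move_arm(steps=[-2,0,30,0,0,0,20,0,0,0,3,0,0,0,0,0,0,0,0,0])

```text
time_s: 18.2
position: [0.5304, -0.3645, 0.0216]
orientation: [-0.0, 1.0, -0.001, 0.001]
ft_force: [0.1, -0.0, -0.2]
opening: 0.0388
gripper_force: 35.8
```

move_arm(steps=[0,0,0,0,0,0,0,0,0,0,-10,0,0,0,-40,0,0,0,-40,0], grip=-1)

```text
time_s: 18.7
position: [0.5283, -0.3632, 0.1102]
orientation: [-0.0, 1.0, 0.001, -0.001]
ft_force: [1.4, -0.6, 0.7]
opening: 0.0854
gripper_force: 0.0
```

move_arm(steps=[14,42,-20,0,14,42,0,0,14,42,0,0,14,42,0,0,14,42,0,0])

```text
time_s: 19.2
position: [0.4587, -0.1524, 0.1308]
orientation: [0.0, 1.0, -0.0, 0.001]
ft_force: [0.8, 1.6, 0.1]
opening: 0.0855
gripper_force: 0.0
```

move_arm(steps=[14,42,0,0,15,47,0,0,0,0,0,0,0,0,0,0])

```text
time_s: 19.6
position: [0.4305, -0.064, 0.1307]
orientation: [-0.001, 1.0, -0.0, 0.001]
ft_force: [0.1, -0.4, 0.5]
opening: 0.0854
gripper_force: 0.0
```

Run:
```python
from h import *
o=arm.get_obs();print(o['position'],o['orientation'],o['opening'],o['time_s'])
c,p,d=snap('wrist','w7.png');np.savez('w7',p=p,d=d,R=c['R'],t=c['t'])
```

```text
[ 0.43050491 -0.06402265  0.13070328] [-1.47111755e-03  9.99998122e-01 -3.99621199e-04  1.19644004e-03] 0.08537175964989366 19.6
```

View pics/w7.png

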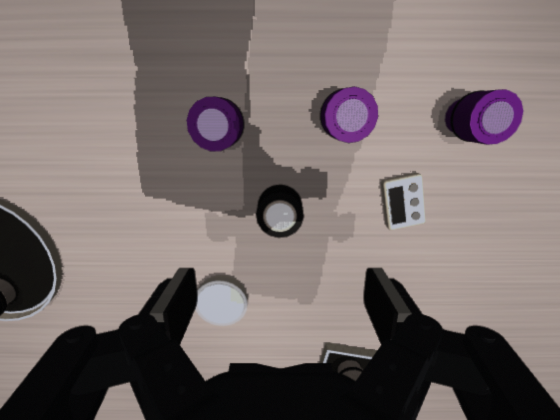

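The second black eyepiece's lens is at (280,214), centred between the fingers; dish and timer are clear.

move_arm(steps=[1,0,35,0,0,0,35,0,0,0,35,0,0,0,12,0,0,0,0,0])

```text
time_s: 20.15
position: [0.4278, -0.0661, 0.0106]
orientation: [0.001, 1.0, 0.0, -0.002]
ft_force: [0.9, -0.4, -0.1]
opening: 0.0857
gripper_force: 0.0
```

move_arm(steps=[0,0,0,0,0,0,0,0,0,0,0,0,0,0,0,0,0,0,0,0], grip=1, newtons=35)

```text
time_s: 20.65
position: [0.4302, -0.0651, 0.0138]
orientation: [-0.0, 1.0, -0.0, 0.001]
ft_force: [-1.1, -0.1, 5.7]
opening: 0.0393
gripper_force: 35.0
```

move_arm(steps=[0,0,-40,0,0,0,-40,0,0,0,-30,0,-4,-43,0,0,-4,-43,0,0])

```text
time_s: 21.15
position: [0.4384, -0.151, 0.1244]
orientation: [-0.002, 1.0, -0.001, 0.002]
ft_force: [0.1, -0.4, -1.5]
opening: 0.039
gripper_force: 36.0
```

move_arm(steps=[-4,-43,0,0,-4,-43,0,0,-4,-43,0,0,-4,-43,0,0,-4,-40,0,0])

```text
time_s: 21.65
position: [0.4568, -0.3645, 0.1225]
orientation: [0.0, 1.0, -0.0, 0.0]
ft_force: [0.8, 0.4, -0.8]
opening: 0.0392
gripper_force: 35.9
```

move_arm(steps=[0,0,30,0,0,0,20,0,0,0,0,0,0,0,0,0])

```text
time_s: 22.05
position: [0.4568, -0.3623, 0.0724]
orientation: [-0.0, 1.0, 0.0, -0.0]
ft_force: [-0.2, 0.3, -0.7]
opening: 0.0389
gripper_force: 36.0
```

move_arm(steps=[-2,0,30,0,0,0,20,0,0,0,4,0,0,0,0,0,0,0,0,0])

```text
time_s: 22.55
position: [0.4604, -0.3635, 0.0204]
orientation: [-0.0, 1.0, -0.001, 0.001]
ft_force: [0.4, -0.3, -0.8]
opening: 0.039
gripper_force: 36.0
```

move_arm(steps=[0,0,0,0,0,0,0,0,0,0,-10,0,0,0,-40,0,0,0,-40,0], grip=-1)

```text
time_s: 23.05
position: [0.4583, -0.3622, 0.1094]
orientation: [-0.0, 1.0, 0.001, -0.001]
ft_force: [1.1, -0.5, -0.6]
opening: 0.0858
gripper_force: 0.0
```

move_arm(steps=[20,40,-30,0,20,40,-20,0,20,40,0,0,0,0,0,0,0,0,0,0])

```text
time_s: 23.55
position: [0.4005, -0.2452, 0.1576]
orientation: [-0.001, 1.0, -0.001, 0.001]
ft_force: [0.4, -0.7, -0.0]
opening: 0.0851
gripper_force: 0.0
```

Run:
```python
from h import *
o=arm.get_obs();print(o['position'],o['time_s'])
c,p,d=snap('top','t8.png')
cv2.imwrite('pics/t8c.png',cv2.convertScaleAbs(cv2.resize(p[110:340,90:500,::-1],None,fx=1.9,fy=1.9,interpolation=2),alpha=1.5))
snap('scene','s8.png')
```

```text
[ 0.4005043  -0.2451842   0.15764917] 23.55
```

View pics/t8c.png

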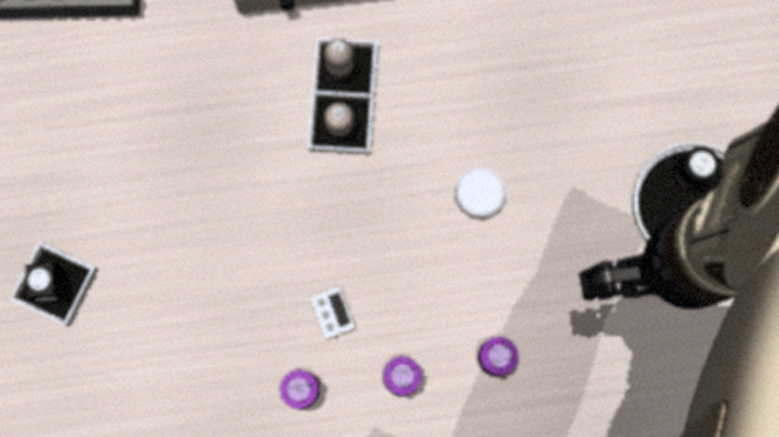

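View pics/s8.png

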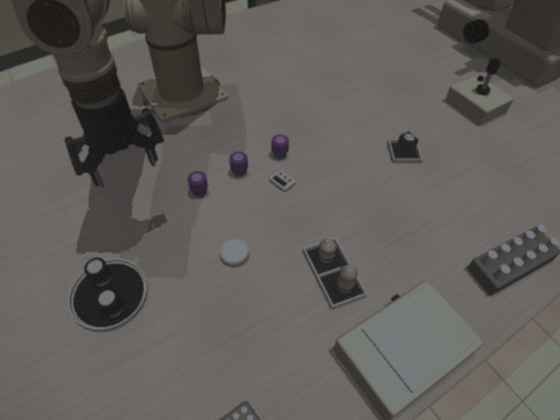

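All five stand in their trays: eyepieces at scene (97,267) and (108,298), objectives at (328,248) and (347,273), cube at (407,140). The cube sits a little off centre, so I'll check its offset.

Run:
```python
from h import *
c=cams.calibration('top');s=cams.calibration('scene')
k=lambda x,y:(90+x/1.9,110+y/1.9)
print('cube',onz(c,*k(39,280),.048),'sq',np.mean([onz(c,*k(*q),.012) for q in[(42,244),(96,267),(68,325),(13,301)]],0))
print('scene cube',onz(s,408,135,.048),'sq',np.mean([onz(s,*q,.012) for q in[(389,141),(414,140),(422,161),(393,163)]],0))
print('ey far',onz(c,*k(702,163),.05),'scene',onz(s,95.5,265,.05),onz(s,108,296,.05), 'long/short',onz(c,*k(340,47),.07),onz(c,*k(339,116),.054))
```

```text
cube [0.49816179 0.35278834 0.048     ] sq [0.49790894 0.34779011 0.012     ]
scene cube [0.49605684 0.35719641 0.048     ] sq [0.5079471  0.34645219 0.012     ]
ey far [ 0.52952856 -0.36750665  0.05      ] scene [ 0.45943458 -0.36109633  0.05      ] [ 0.53050356 -0.36113793  0.05      ] long/short [0.70528644 0.00421599 0.07      ] [0.63289452 0.0150462  0.054     ]
```

All are within tolerance (cube about 5–10 mm off centre, limit 22 mm), so I'm handing in.

```bash
python3 -c "
from workcell import arm
print(arm.job_done())"
```

```text
the job is handed in; nothing more can be done
None
```

The job is handed in at about 23.6 s; I saw no verdict, but the last pictures show the objectives in separate bays, both eyepieces in the round tray and the cube in the square tray, all upright, with the dish, timer and purple look-alikes not touched.

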